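Set the end stop of a film-tank roller base

TASK

A film tank lies on the roller base, ready for rotary agitation, but the base's end stop stands too far back. With a fingertip, roll the knurled wheel until the stop's pointer lies on the broad gauge mark of the scale, moving the stop only by its wheel. Then, with a fingertip on top of the tank, roll it at least 20 degrees on its rollers to see that it turns freely, and take the hand away; lift nothing, and leave the other things where they stand.

Things in the scene. Friction and masses are not known exactly. Their poses are not given: they have to be found in the camera images.
- roller_base: grey roller base fixed to the worktop, 120 mm (x) by 240 mm (y), deck top 16 mm up. Origin: centre of its underside. Its y axis runs along the tank, from the fixed end wall (y = -119 to -109 mm) to the wheel housing (y = 34 to 112 mm); z is up
- wheel_top (a point): top of the black knurled adjuster wheel at rest, fixed in the base at (0, 66, 93) mm; axes as the base. The wheel has radius 25 mm, is 14 mm wide, its axle lies along the base's x, and it stands 15 mm proud of the aluminium housing (top 78 mm up, 44 mm wide).
- adjuster_wheel (a joint): angle of the knurled wheel, 0 with the stop fully back; it grows as the wheel's top rolls toward the tank (base -y), which closes the stop by 6 mm per rad (1 mm at the rim moves it 0.24 mm); rolling back opens it. Turning takes a pull of some 1.3 N at the rim and it stays where it is left
- end_stop: aluminium end stop with a round rubber pad, on a slide between tank and wheel, driven by the wheel's rack. It moves along the base's -y by at most 32 mm. Origin: at the base's origin when the stop is fully back, moving with the stop; axes as the base
- pointer_tip (a point): tip of the stop's steel pointer, on the base's -x side just over the white scale plate; moves with the stop, (-45, 30, 18) mm from the stop's origin
- gauge_mark (a point): centre of the gauge mark, the one broad black bar (4 mm wide along y) across the white scale plate on the base's -x side, at (-45, 6, 17) mm in the base; axes as the base. The thin ticks stand 5 mm apart. At the mark the pad leaves some 3 to 6 mm of play to the tank's cap
- film_tank: loose steel film tank, 0.4 kg, lying on four free rubber tyres, bottom near the fixed end wall, axis 65.5 mm above the worktop. Origin: centre of its bottom; z points along the base's +y to the wheel; y points straight down at the start and leans as the tank rolls. Body radius 34 mm for z = 0 to 71 mm, lid radius 35 mm to 79 mm, cap radius 14 mm to 91 mm
- tank_top (a point): point of the base over the middle of the tank's body at the height of its top, (0, -72, 99.5) mm in the base; axes as the base
- reel: bystander: steel film reel, 66 mm across, 40 mm high, behind the base; origin under its centre
- tape: bystander: roll of white tape, 96 mm across, 24 mm high, behind the base; origin under its centre
- cassette: bystander: 35 mm film cassette standing on end, 51 mm high, in front of the base; origin under its centre
- thermometer: bystander: dial thermometer lying in front of the base, 182 mm long, dial 44 mm; origin under the middle of its length
- beaker: bystander: plastic beaker, 71 mm across, 88 mm high, at the left; origin under its centre
- squeegee: bystander: wooden print squeegee lying flat at the left, 215 mm long, 24 mm high; origin under its centre
- funnel: bystander: funnel standing on its rim, 88 mm across, 75 mm high, at the right; origin under its centre
Not all that is in view belongs to the job. What is shaped like the film_tank but green or purple is not meant.

How it is judged (in metres and radians):
On the way, in this order (a step that is already met when the one before it is completed fails the run):
1. the stop's pointer lies on the gauge mark and the tank has not been rolled yet (y of pointer_tip in the frame of gauge_mark between -0.0025 and 0.0025 m), for 0.5 s.
2. the tank has been rolled at least 20 degrees on its rollers, a finger on it (angle between film_tank's own y axis and vertical below 2.793 rad and contact force between the fingers and film_tank above 0.3 N), for 0.05 s.
At the end, for the whole second after the job is handed in: the pointer tip lies within 2.5 mm of the middle of the gauge mark, and the tank lies at rest in its rollers, parallel to the base (all of step 1 and z of film_tank in the frame of roller_base between 0.061 and 0.07 m and x of film_tank in the frame of roller_base between -0.005 and 0.005 m and angle between the z axis of film_tank and the y axis of roller_base, either way round below 0.06 rad and linear speed of film_tank below 0.01 m/s and angular speed of film_tank below 0.2 rad/s); the robot touches nothing.
It fails at once if the stop was pushed directly instead of by its wheel (contact force between any of the fingers, the arm and end_stop above 2 N).
It fails at once if the tank was lifted out of its rollers (z of film_tank in the frame of roller_base above 0.075 m).
It fails at once if a bystander was moved (distance of any of reel, tape, cassette, thermometer, beaker, squeegee, funnel from where it was at the start of the episode above 0.015 m).
It also fails if it takes over 61 s, if anything falls off the work surface, if the arm or the gripper's body presses on something with over 40 N, if the wrist force passes 120 N, or if a joint passes its speed limit or range.

ROBOT

A 6-joint arm with a two-finger parallel gripper is mounted at the origin on the work surface; the furniture and walls round the work are solid. World frame = base frame: x ahead of the robot, y to its left, z up, the work surface at z = 0. Lengths are in mm, angles in rad, forces in N, time in s.
With the tool pointing down it reaches from about 400 to 925 mm from the base axis. Payload 12.5 kg.
Tool frame: the origin (TCP) lies at the centre of the arm's flange, where the gripper is bolted on; the fingertips stand 190 mm ahead of it and the grasp point (between the pads) lies 171 mm ahead of it; z points along the fingers, y is the line along which they close (so a half turn about z gives the same grasp; the last joint's range is limited). The gripper opens to 95 mm and grips with 3 to 60 N. Pads are 20 mm wide; open, the fingers measure 119 mm over their backs; the gripper's body (75 mm by 180 mm) begins 59 mm behind the grasp point.
Start: joints at [1.194, 0.491, 1.559, -0, 1.092, -0.106], TCP at [167.165, 602.23, 404.761] pointing down, gripper open.
Joint ranges: [-3.1, 3.1], [-0.84, 2.19], [0.05, 2.79], [-1.13, 4.28], [0.06, 2.93], [-2.69, 2.69]. Speed limits (rad/s): [2.22, 2.22, 2.79, 3.14, 3.14, 3.14].

INTERFACE

Orientations are given as [roll, pitch, yaw] about the fixed x, y, z axes, in that order (R = Rz(yaw) Ry(pitch) Rx(roll)).
In Python, from cell import env, read_camera, search_frame, cut_out gives the robot as it stands. The module is installed in compiled form; this text tells all that it offers.
- The arm moves only by the tool move_arm, never from a script. Its argument "commands" is a list of rows, each a list of 3 entries, a list of its own where there are three numbers: the shift along the world's x, y, z normalised to -1 to 1, where 1 is 0.03 m, then the turn about the world's z normalised to -1 to 1, where 1 is 0.08 rad, then the opening, from -1 (shut) to 1 (fully open), so that 0 is half open. A call has 1 to 20 rows; each row shifts and turns the commanded pose from where the row before left it; what a row does not reach is not made up. A row lasts 1/12 s, in which the tool goes at most 41.7 mm and 7.16 degrees, less where a joint would pass 70% of its speed; a pose out of reach is approached as far as the arm can. A call with a number of a shift or a turn outside -1 to 1 is refused whole. A call with a gripper value outside its range is refused whole. The fingers move at their own pace and stop on an object; the grip force is fixed at half the most. Time passes only in rows, so rows that do not move let the fingers close. It gives the time, the measured TCP pose, the force, the opening and the grip force at its end, in the units of the state.
- env.state(): the state, without advancing time (a new reading comes with each control period).
- read_camera(name): name is "scene" or "top" or "wrist"; returns a dict with "image" (420x560x3 uint8, red, green, blue), "fx", "fy", "cx", "cy" (pixels), "D" ([k1, k2, p1, p2, k3] as OpenCV has them; the pictures are not rectified), "rvec" (rotation vector, rad) and "tvec" (3), from world to camera coordinates, as OpenCV has them. Camera axes: x right, y down, z forward; pixel columns grow to the right and rows downward; lengths in mm; the calibration is good to about 2 mm. A picture is of the moment at which its call begins. There is no depth.
- env.job_done(): hands the job in; it is judged then, once.
Trained networks look in a picture, given as the dict that the camera call returned (one of the last four; its "shot" number tells which), for a name from the list of things; names that differ only in an ending like _2 or _b are one class to them, and where a whole thing is asked for, a point or a joint stands for the part that bears it (a point fixed in the world has none). Each returns a list of dicts, best first, with "confidence" (0 to 1); they miss things now and then, are a little off and sometimes report something else, mostly with a low value. They report only what shows in the picture. A call takes as long as a camera call. They do not tell look-alikes from the thing itself.
- search_frame(thing, picture): "at" ([column, row] in pixels, amid what is visible of it).
- cut_out(thing, picture): "region" (420x560 bool, what is visible of it) and "at" ([column, row] in pixels, amid what is visible of it).
The state is a dict: "t": time; "joints": joint angles; "qvel": joint speeds; "tau": joint torques, N m; "eef_pos": TCP position; "tcp_rot": TCP orientation; "ft_force": force on the tool from outside, world axes, zero at the start; "moment": the same for the moment, N m; "opening": opening from 0.0 (shut) to 1.0 (fully open); "grip_force": force on a finger pad.
Only numpy, scipy, OpenCV 4.12 (cv2) and the standard library are available. Lean on these libraries where they do the work, as an engineer would, in place of code of your own. Each camera call takes 0.05 s, during which the arm holds its last target. There are 200 camera calls.

## Working session

There is one attempt and no reset: what is moved stays moved. The work goes in short steps, Python scripts to look and compute and a tool call to move; the robot and the scene stay as the last step left them, time stands still between calls to the robot, and variables do not carry over. Pictures are saved under pics/ and viewed, at most 13 in all, crops included, and the job is handed in when it is done.

Besides the shell and the picture viewer there is one more tool, called after ">>>" by a JSON object that holds its "fn" and its "kwargs". move_arm: Moves the arm, as the interface text tells. Its arguments: {"type":"object","properties":{"commands":{"type":"array","items":{"type":"array"}}},"required":["commands"]}

```bash
mkdir -p pics
python3 - <<'E'
from cell import env, read_camera, search_frame
import cv2
print(env.state())
ps=[]
for n in ["scene","top"]:
    p=read_camera(n); cv2.imwrite(f"pics/{n}0.png",p["image"][:,:,::-1])
    print(n,{k:v for k,v in p.items() if k!="image"})
    for t in ["roller_base","adjuster_wheel","gauge_mark","pointer_tip","film_tank","end_stop"]:
        try: print(t,[(r["at"],round(r["confidence"],2)) for r in search_frame(t,p)][:3])
        except Exception as e: print(t,e)
E
```

```text
{'t': 0.0, 'joints': array([ 1.19436586e+00,  4.91604417e-01,  1.55945586e+00,  1.10322916e-05,
        1.09167604e+00, -1.05592182e-01]), 'qvel': array([ 0.000983  , -0.00022778,  0.0006466 ,  0.00060699,  0.00098792,
        0.00013114]), 'tau': array([-3.64022606e-03, -6.12639070e+01, -2.58183968e+01,  6.91751833e-02,
        4.81904950e-02, -5.62737262e-05]), 'eef_pos': array([167.17589792, 602.20228908, 404.13154046]), 'tcp_rot': array([-3.14045639e+00, -1.30267715e-04,  2.87074920e+00]), 'ft_force': array([ 0.19611812, -0.14647852, -0.64324406]), 'moment': array([ 0.03594068, -0.08836963, -0.03426372]), 'grip_force': 0.0, 'opening': 0.998263227227598}
scene {'fx': 481.8453969742279, 'fy': 481.8453969742279, 'cx': 293.5039903805933, 'cy': 202.67689678110156, 'D': array([0.01013237, 0.        , 0.        , 0.        , 0.        ]), 'rvec': array([ 2.08115776, -0.96879894,  0.4921646 ]), 'tvec': array([-258.18353751,  307.76543519,  762.60985707]), 'shot': 1}
roller_base [([287.7, 225.6], 0.77), ([195.9, 178.3], 0.41), ([303.8, 182.6], 0.27)]
adjuster_wheel [([272.5, 193.8], 0.62)]
gauge_mark [([285.8, 224.1], 0.88)]
pointer_tip [([288.6, 207.9], 0.89)]
film_tank [([324.0, 218.5], 0.63), ([407.6, 225.4], 0.59), ([185.1, 227.8], 0.57)]
end_stop [([289.4, 211.7], 0.62), ([401.1, 318.4], 0.62)]
top {'fx': 438.17481387710745, 'fy': 438.17481387710745, 'cx': 282.82567695495277, 'cy': 206.09078773863627, 'D': array([-0.00101662,  0.        ,  0.        ,  0.        ,  0.        ]), 'rvec': array([ 2.11645343, -2.10946126,  0.19592537]), 'tvec': array([ 59.48802098, 463.03886379, 906.44754944]), 'shot': 2}
roller_base [([275.2, 206.0], 0.58)]
adjuster_wheel [([256.5, 201.0], 0.73)]
gauge_mark [([275.8, 208.3], 0.85)]
pointer_tip [([278.7, 207.1], 0.71), ([337.1, 237.0], 0.36)]
film_tank [([316.9, 193.6], 0.88), ([379.9, 141.5], 0.57)]
end_stop [([278.0, 202.9], 0.5), ([300.5, 246.2], 0.42)]
```

View pics/scene0.png

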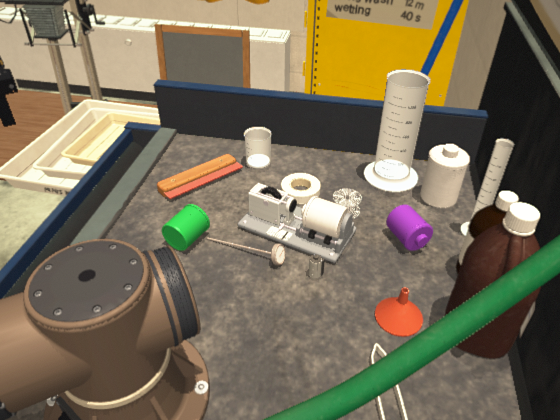

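View pics/top0.png

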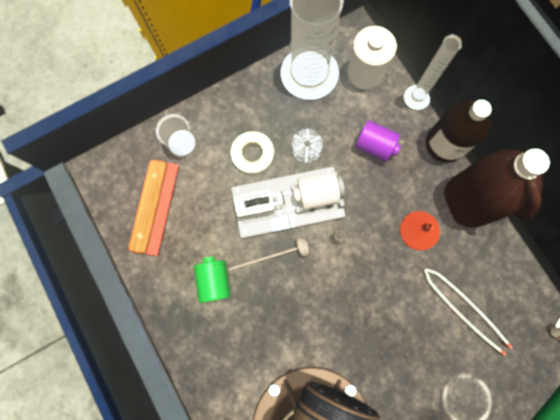

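Both views show the grey base amid the table (top view: wheel near (256,201), white tank near (317,193), scale near (276,208)), robot side = base −x. I'll upsample crops and project a rough pose.

```bash
cat > h.py <<'E'
import numpy as np, cv2
from scipy.optimize import least_squares
def ray(p,uv):
    K=np.array([[p["fx"],0,p["cx"]],[0,p["fy"],p["cy"]],[0,0,1]])
    n=cv2.undistortPoints(np.array([[uv]],float),K,p["D"])[0,0]
    R=cv2.Rodrigues(p["rvec"])[0]; return -R.T@p["tvec"], R.T@np.array([n[0],n[1],1])
def at_z(p,uv,z):
    o,d=ray(p,uv); return o+d*(z-o[2])/d[2]
def proj(p,X):
    K=np.array([[p["fx"],0,p["cx"]],[0,p["fy"],p["cy"]],[0,0,1]])
    return cv2.projectPoints(np.atleast_2d(np.array(X,float)),p["rvec"],p["tvec"],K,p["D"])[0][:,0]
def world(b,X):  # base pose b=(x,y,yaw)
    c,s=np.cos(b[2]),np.sin(b[2]); X=np.atleast_2d(np.array(X,float))
    return np.c_[b[0]+c*X[:,0]-s*X[:,1], b[1]+s*X[:,0]+c*X[:,1], X[:,2]]
def fit(obs,b0): # obs: list of (pic, base pt, uv, weight)
    f=lambda b: np.concatenate([w*(proj(p,world(b,X))[0]-uv) for p,X,uv,w in obs])
    return least_squares(f,b0,loss="soft_l1",x_scale=[10,10,.1])
E
python3 - <<'E'
from cell import *
from h import *
p=read_camera("top");s=read_camera("scene")
T=lambda uv,z:at_z(p,uv,z)
g=T([275.8,208.3],17);t=T([316.9,193.6],80);w=T([256.5,201],85);print(g,t,w)
yaw=np.arctan2(*(w-t)[1::-1][:2])if 0 else np.arctan2((w-t)[1],(w-t)[0])-np.pi/2
c,q=np.cos(yaw),np.sin(yaw); m=w[:2]-np.array([-q,c])*66
print(m,yaw)
obs=[(p,(-45,6,17),(275.8,208.3),1),(s,(-45,6,17),(285.8,224.1),1),(p,(-45,30,18),(278.7,207.1),.0),
(s,(0,66,85),(272.5,193.8),.5),(p,(0,66,85),(256.5,201),.5),(p,(0,-72,75),(316.9,193.6),.5)]
for tx,uv in []:pass
r=fit(obs,[*m,yaw]);print(r.x,r.fun)
for nm,P,(u,v),k in [("top",p,(220,155),6),("scene",s,(230,175),6)]:
    im=cv2.resize(P["image"][v:v+90,u:u+133,::-1],None,fx=6,fy=6,interpolation=cv2.INTER_CUBIC)
    cs=[(-60,-120,16),(60,-120,16),(60,120,16),(-60,120,16),(-45,6,17),(-45,30,18),(0,66,93)]
    for q in proj(P,world(r.x,cs)): cv2.circle(im,tuple(int(a) for a in (q-[u,v])*6+3),4,(0,0,255),1)
    cv2.imwrite(f"pics/{nm}1.png",im)
E
```

```text
[463.52609147  77.0801854   17.        ] [483.02600333 -10.98626739  80.        ] [465.79545379 115.59542037  85.        ]
[474.69740976  50.1985154 ] 0.13529045814811624
[ 5.03417905e+02  6.02269264e+01 -1.20406171e-01] [  2.44027733   1.78777377  -1.79282046   0.17929266  -0.
   0.           4.18832501  -7.12675458  -2.23035472 -10.56847573
  -0.04386448  -2.43670635]
```

View pics/top1.png

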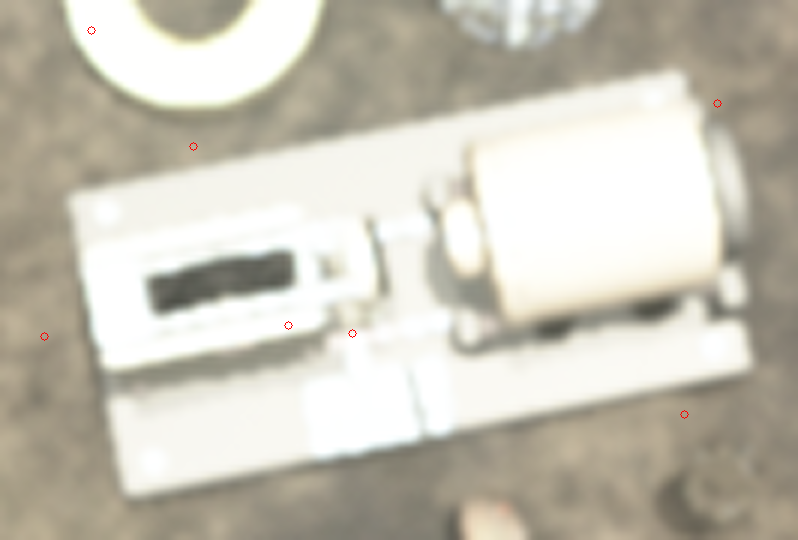

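The top crop shows the deck clearly: corners at crop px (68,197), (682,72), (752,370), (127,496), gauge bar ~(428,395), wheel ~(221,281). Refit with these.

Run:
```python
from cell import *
from h import *
p=read_camera("top");s=read_camera("scene")
U=lambda x,y:np.array([220+(x-2.5)/6,155+(y-2.5)/6])
obs=[(p,(60,120,16),U(68,197),1),(p,(60,-120,16),U(682,72),1),(p,(-60,-120,16),U(752,370),1),(p,(-60,120,16),U(127,496),1),(p,(-45,6,17),U(428,395),1),(p,(0,66,90),U(221,281),1)]
r=fit(obs,[474,50,.13]);print(r.x,r.fun.round(2)); np.save("b.npy",r.x)
u,v=230,175
im=cv2.resize(s["image"][v:v+90,u:u+133,::-1],None,fx=6,fy=6,interpolation=cv2.INTER_CUBIC)
cs=[(-60,-120,16),(60,-120,16),(60,120,16),(-60,120,16),(-45,6,17),(-45,30,18),(0,66,93),(0,-72,99.5)]
for q in proj(s,world(r.x,cs)): cv2.circle(im,tuple(int(a) for a in (q-[u,v])*6+3),4,(0,0,255),1)
cv2.imwrite("pics/scene2.png",im)
print(world(r.x,[(0,66,93),(0,-72,99.5),(-45,6,17),(-45,18,17)]))
```

```text
[4.79230805e+02 5.02247259e+01 2.12433147e-01] [-0.43 -0.39  0.5  -0.94  1.16  0.06 -0.31  1.33 -1.52  0.95  0.32 -0.69]
[[465.31543242 114.74109917  93.        ]
 [494.41121077 -20.15677213  99.5       ]
 [433.97733454  46.60209696  17.        ]
 [431.44726685  58.33234664  17.        ]]
```

View pics/scene2.png

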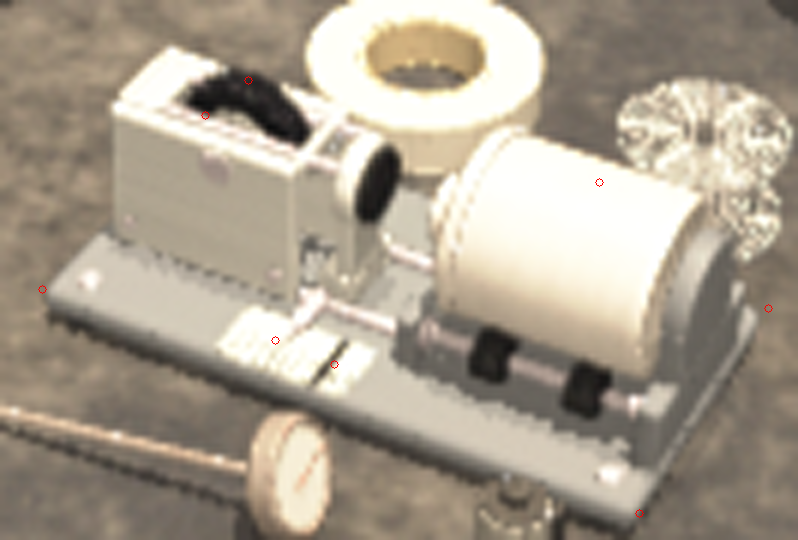

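The scene crop confirms the pose (corners and gauge bar within ~1-2 px; pointer at about (297,332), bar at (330,362)). Move over the wheel with the fingers shut and tool y along the base y.

>>> {"fn": "move_arm", "kwargs": {"commands": [[[0.58,-0.95,0],0.355,-1],[[0.58,-0.95,0],0.355,-1],[[0.58,-0.95,0],0.355,-1],[[0.58,-0.95,0],0.355,-1],[[0.58,-0.95,0],0.355,-1],[[0.58,-0.95,0],0.355,-1],[[0.58,-0.95,0],0.355,-1],[[0.58,-0.95,0],0.355,-1],[[0.58,-0.95,0],0.355,-1],[[0.58,-0.95,0],0.355,-1],[[0.58,-0.95,0],0.355,-1],[[0.58,-0.95,0],0.355,-1],[[0.58,-0.95,0],0.355,-1],[[0.58,-0.95,0],0.355,-1],[[0.58,-0.95,0],0.355,-1],[[0.58,-0.95,0],0.355,-1],[[0.58,-0.95,0],0.355,-1],[[0,0,0],0,-1],[[0,0,0],0,-1]]}}

```text
t: 2.48
eef_pos: [463.5, 116.5, 404.7]
tcp_rot: [3.141, -0.0, -2.933]
ft_force: [0.3, 0.6, -0.8]
opening: 0.007
grip_force: 0.0
```

```bash
cat > look.py <<'E'
from cell import *
from h import *
import sys
b=np.load("b.npy"); st=env.state()
c,s=np.cos(b[2]),np.sin(b[2]); d=st["eef_pos"][:2]-b[:2]
print("t",round(st["t"],2),"tcp",st["eef_pos"].round(1),"yaw",st["tcp_rot"].round(3),"tip in base",[round(c*d[0]+s*d[1],1),round(-s*d[0]+c*d[1],1),round(st["eef_pos"][2]-190,1)],"F",st["ft_force"].round(1))
E
python3 - <<'E'
from look import *
w=read_camera("wrist"); im=w["image"][:,:,::-1].copy()
cs=[(-60,-120,16),(60,-120,16),(60,120,16),(-60,120,16),(-45,6,17),(-45,30,18),(0,66,93),(0,-72,99.5)]
for q in proj(w,world(b,cs)):
    print(q.round(1)); cv2.circle(im,tuple(int(round(a)) for a in np.clip(q,-999,999)),3,(0,0,255),1)
cv2.imwrite("pics/wrist3.png",im)
E
```

```text
t 2.48 tcp [463.5 116.5 404.7] yaw [ 3.141 -0.    -2.933] tip in base [np.float64(-1.4), np.float64(68.1), np.float64(214.7)] F [ 0.3  0.6 -0.8]
[102.8 130.4]
[117.6 234.2]
[321.3 233.6]
[324.9 128.5]
[218.9 143.2]
[241.  143.2]
[274.3 202. ]
[118.9 204.7]
```

View pics/wrist3.png

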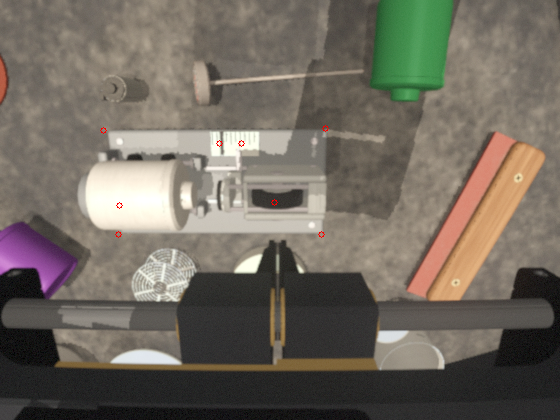

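The wrist view shows the base well: tank left (88–190, 158–230), wheel slot centred (277,197), scale and bar at (222,143), pointer (240,158). Zoom for precision.

Run:
```python
from look import *
w=read_camera("wrist"); print(w["rvec"],w["tvec"],w["fx"])
u,v=75,115
im=cv2.resize(w["image"][v:v+130,u:u+265,::-1],None,fx=3,fy=3,interpolation=cv2.INTER_CUBIC)
cv2.imwrite("pics/wrist4.png",im)
```

```text
t 2.53 tcp [462.9 117.4 404.7] yaw [ 3.141 -0.    -2.931] tip in base [np.float64(-1.8), np.float64(69.1), np.float64(214.7)] F [-0.1 -0.6  0.4]
[-1.85272327 -2.28778988 -0.33171472] [ -19.23379014 -490.01793342  255.73153219] 336.49865308620826
```

View pics/wrist4.png

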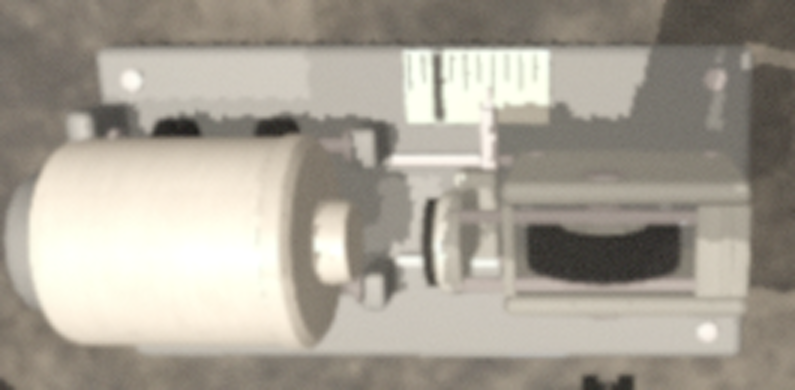

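Zoom: deck corners at crop (98,47), (751,47), (740,355); bar (439,87); pointer tip (488,105), i.e. ~18 mm back of the bar; wheel between rows ~222–285, columns 528–682. Refit jointly.

Run:
```python
from look import *
w=read_camera("wrist");p=read_camera("top");s=read_camera("scene")
U=lambda x,y:np.array([220+(x-2.5)/6,155+(y-2.5)/6])
S=lambda x,y:np.array([230+(x-2.5)/6,175+(y-2.5)/6])
W=lambda x,y:np.array([75+(x-1)/3,115+(y-1)/3])
T=[(p,(60,120,16),U(68,197),1),(p,(60,-120,16),U(682,72),1),(p,(-60,-120,16),U(752,370),1),(p,(-60,120,16),U(127,496),1),(p,(-45,6,17),U(428,395),1),(p,(0,66,90),U(221,281),1)]
Sc=[(s,(-60,120,16),S(46,300),1),(s,(-60,-120,16),S(633,525),1),(s,(-45,6,17),S(330,362),1)]
Wr=[(w,(-60,-120,16),W(98,47),1),(w,(-60,120,16),W(751,47),1),(w,(60,120,16),W(740,355),1),(w,(-45,6,17),W(439,87),1)]
for o in (T,Sc,Wr,T+Sc+Wr):
    r=fit(o,b); print(r.x.round(3),r.fun.round(1))
np.save("b.npy",r.x)
print("wheel top",world(r.x,[(0,66,93),(0,-72,99.5)]).round(1))
f=lambda x: proj(w,world(r.x,[(-45,30+x,18)]))[0]
for x in (0,-3,-6,-9,-24): print(x,((f(x)-[75,115])*3+1).round(1))
for X in [(7,66,93),(-7,66,93),(0,66,93),(0,34,78),(22,112,78)]: print(X,((proj(w,world(r.x,[X]))[0]-[75,115])*3+1).round(1))
```

```text
t 2.58 tcp [462.6 118.  404.7] yaw [ 3.141 -0.    -2.93 ] tip in base [np.float64(-1.9), np.float64(69.8), np.float64(214.7)] F [-1.1  0.2  0.2]
[4.79231e+02 5.02250e+01 2.12000e-01] [-0.4 -0.4  0.5 -0.9  1.2  0.1 -0.3  1.3 -1.5  1.   0.3 -0.7]
[4.76123e+02 4.75930e+01 1.94000e-01] [-0.6 -1.3  0.2 -0.2  0.3  1.4]
[4.78694e+02 5.32620e+01 2.08000e-01] [-2.9 -0.2  1.5 -0.5  0.7  1.7 -0.5  0.1]
[4.78825e+02 5.19010e+01 2.10000e-01] [-1.1 -0.4 -0.1 -0.6  0.4  0.4 -1.2  1.4 -2.3  1.1 -0.5 -0.6 -1.3 -2.1
  0.1 -2.3 -0.2  0.  -4.2 -0.1  0.1 -0.8 -0.4  1.4 -1.8 -0. ]
wheel top [[465.1 116.5  93. ]
 [493.8 -18.5  99.5]]
0 [499.8  87. ]
-3 [491.5  87. ]
-6 [483.1  87.1]
-9 [474.8  87.1]
-24 [433.1  87.1]
(7, 66, 93) [598.9 286.7]
(-7, 66, 93) [598.8 241.7]
(0, 66, 93) [598.9 264.4]
(0, 34, 78) [497.2 251.4]
(22, 112, 78) [742.9 318. ]
```

>>> {"fn": "move_arm", "kwargs": {"commands": [[[0,0.31,-0.7],0,-1],[[0,0,-1],0,-1],[[0,0,-1],0,-1],[[0,0,-0.8],0,-1],[[0,0,-0.3],0,-1],[[0,0,-0.1],0,-1],[[0,0,0],0,-1],[[0,0,0],0,-1]]}}

```text
t: 3.4
eef_pos: [463.2, 127.3, 288.8]
tcp_rot: [-3.142, 0.002, -2.929]
ft_force: [-0.1, -0.5, 0.2]
opening: 0.006
grip_force: 0.0
```

>>> {"fn": "move_arm", "kwargs": {"commands": [[[0,0,-0.03],0,-1],[[0,0,-0.03],0,-1],[[0,0,-0.03],0,-1],[[0,0,0],0,-1]]}}

```text
t: 3.73
eef_pos: [463.0, 127.0, 285.4]
tcp_rot: [3.142, 0.001, -2.93]
ft_force: [0.3, 0.1, -0.0]
opening: 0.004
grip_force: 0.0
```

>>> {"fn": "move_arm", "kwargs": {"commands": [[[0,0,-0.03],0,-1],[[0,0,-0.03],0,-1],[[0,0,0],0,-1]]}}

```text
t: 3.98
eef_pos: [463.0, 127.0, 283.1]
tcp_rot: [3.141, -0.0, -2.93]
ft_force: [-0.7, 0.1, 0.1]
opening: 0.005
grip_force: 0.0
```

>>> {"fn": "move_arm", "kwargs": {"commands": [[[0,0,-0.03],0,-1],[[0,0,0],0,-1]]}}

```text
t: 4.15
eef_pos: [463.0, 127.0, 282.3]
tcp_rot: [3.142, 0.0, -2.93]
ft_force: [-0.0, -0.2, 2.7]
opening: 0.002
grip_force: 0.7
```

>>> {"fn": "move_arm", "kwargs": {"commands": [[[0,0,-0.02],0,-1],[[0,0,0],0,-1],[[0.02,-0.1,0],0,-1],[[0.02,-0.1,0],0,-1],[[0.02,-0.1,0],0,-1],[[0.02,-0.1,0],0,-1],[[0,0,0],0,-1]]}}

```text
t: 4.73
eef_pos: [465.5, 114.8, 283.0]
tcp_rot: [-3.141, 0.002, -2.93]
ft_force: [-3.5, -3.0, 20.5]
opening: 0.003
grip_force: 10.4
```

Run:
```python
from look import *
w=read_camera("wrist")
for n in ("pointer_tip","gauge_mark"): print(n,search_frame(n,w)[:2])
print(proj(w,world(b,[(-45,30,18),(-45,24,18),(-45,18,18),(-45,6,17)])))
u,v=0,60
im=cv2.resize(w["image"][v:v+190,u:u+266,::-1],None,fx=3,fy=3,interpolation=cv2.INTER_CUBIC)
cv2.imwrite("pics/wrist5.png",im)
```

```text
t 4.73 tcp [465.5 114.8 283. ] yaw [-3.141e+00  2.000e-03 -2.930e+00] tip in base [np.float64(0.0), np.float64(64.3), np.float64(93.0)] F [-3.5 -3.  20.5]
pointer_tip [{'at': [216.6, 230.5], 'confidence': 0.79}]
gauge_mark [{'at': [227.0, 190.5], 'confidence': 0.83}]
[[229.53832986 156.91319361]
 [221.293296   156.91819535]
 [213.05759699 156.92618486]
 [196.93321395 156.75714056]]
```

View pics/wrist5.png

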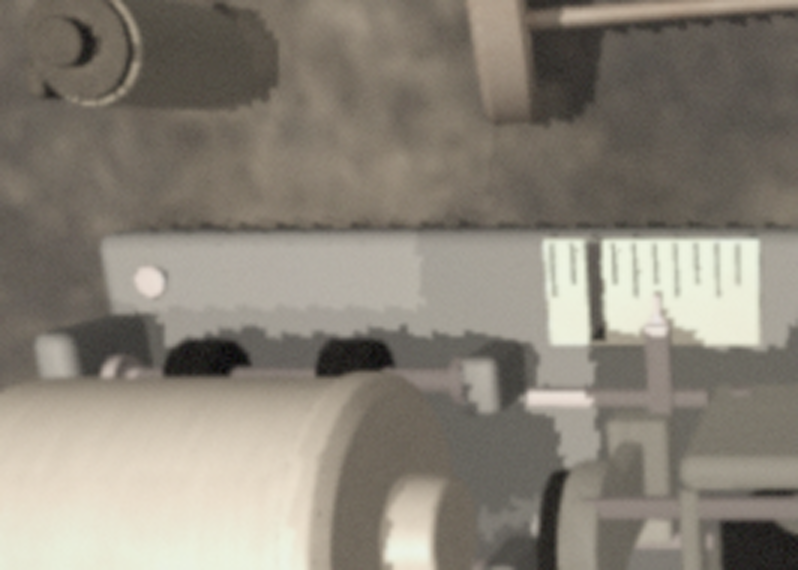

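Ticks (20.7 px per 5 mm) put the pointer (x≈657) 15 mm behind the bar (x≈595); the wheel follows as expected, ~62 mm of rim to go. Finish the stroke and do a second one.

>>> {"fn": "move_arm", "kwargs": {"commands": [[[0.019,-0.087,0],0,-1],[[0.019,-0.087,0],0,-1],[[0.019,-0.087,0],0,-1],[[0,0,0.2],0,-1],[[-0.071,0.334,0],0,-1],[[-0.071,0.334,0],0,-1],[[0,0,0],0,-1],[[0,0,-0.15],0,-1],[[0,0,-0.05],0,-1],[[0,0,0],0,-1],[[0.02,-0.096,0],0,-1],[[0.02,-0.096,0],0,-1],[[0.02,-0.096,0],0,-1],[[0.02,-0.096,0],0,-1],[[0.02,-0.096,0],0,-1],[[0.02,-0.096,0],0,-1],[[0.02,-0.096,0],0,-1],[[0,0,0],0,-1]]}}

```text
t: 6.38
eef_pos: [467.2, 106.6, 282.1]
tcp_rot: [-3.141, 0.001, -2.93]
ft_force: [-1.5, -3.4, 10.1]
opening: 0.007
grip_force: 5.3
```

```bash
cat > rem.py <<'E'
from look import *
w=read_camera("wrist"); np.save("w.npy",w["image"])
uv=proj(w,world(b,[(-45,6,17),(-45,36,17)]))
r=[search_frame(n,w)[:1] for n in ("pointer_tip","gauge_mark")]
print(r, uv.round(1))
if all(r):
    k=abs(uv[1,0]-uv[0,0])/30
    print("remaining mm", (r[0][0]["at"][0]-r[1][0]["at"][0])/k)
E
python3 rem.py
```

```text
t 6.38 tcp [467.2 106.6 282.1] yaw [-3.141e+00  1.000e-03 -2.930e+00] tip in base [np.float64(0.0), np.float64(55.9), np.float64(92.1)] F [-1.5 -3.4 10.1]
[[], [{'at': [239.2, 190.7], 'confidence': 0.61}]] [[208.2 157.3]
 [249.4 157.2]]
```

>>> {"fn": "move_arm", "kwargs": {"commands": [[[0,0,0.2],0,-1],[[-0.071,0.334,0],0,-1],[[-0.071,0.334,0],0,-1],[[0,0,0],0,-1],[[0,0,-0.15],0,-1],[[0,0,-0.05],0,-1],[[0,0,0],0,-1],[[0.02,-0.096,0],0,-1],[[0.02,-0.096,0],0,-1],[[0.02,-0.096,0],0,-1],[[0.02,-0.096,0],0,-1],[[0.02,-0.096,0],0,-1],[[0.02,-0.096,0],0,-1],[[0.02,-0.096,0],0,-1],[[0,0,0],0,-1],[[0,0,0.2],0,-1],[[-0.071,0.334,0],0,-1],[[-0.071,0.334,0],0,-1],[[0,0,0],0,-1]]}}

```text
t: 8.12
eef_pos: [462.2, 128.6, 287.6]
tcp_rot: [3.141, -0.0, -2.929]
ft_force: [-0.5, -0.9, 0.2]
opening: 0.001
grip_force: 0.0
```

```bash
python3 rem.py; python3 -c "
import numpy as np,cv2
im=np.load('w.npy')[130:230,150:283,::-1]
cv2.imwrite('pics/wrist6.png',cv2.resize(im,None,fx=6,fy=6,interpolation=cv2.INTER_CUBIC))"
```

```text
t 8.12 tcp [462.2 128.6 287.6] yaw [ 3.141 -0.    -2.929] tip in base [np.float64(-0.3), np.float64(78.5), np.float64(97.6)] F [-0.5 -0.9  0.2]
[[{'at': [176.2, 230.2], 'confidence': 0.92}], [{'at': [207.6, 192.4], 'confidence': 0.76}]] [[179.4 157.1]
 [219.5 157.1]]
remaining mm -23.4775877336811
```

View pics/wrist6.png

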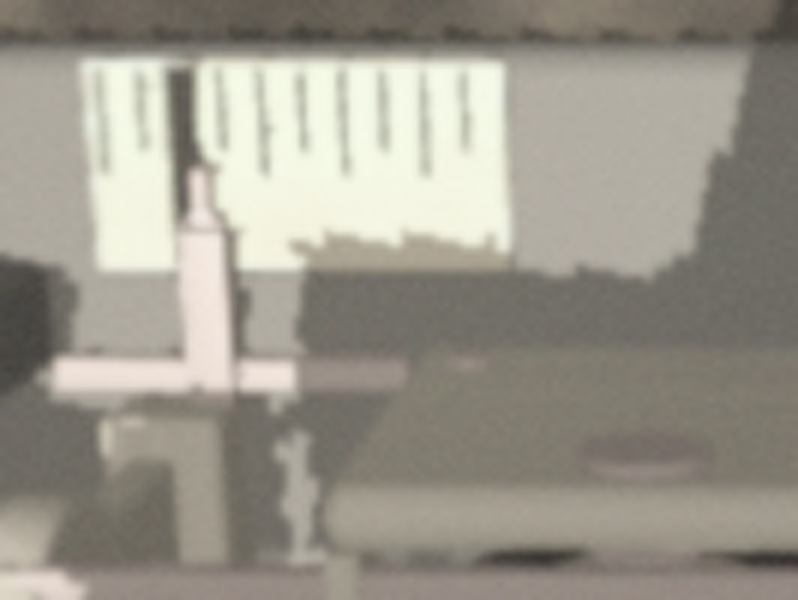

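Pointer tip (≈199,170) is about 13 px right of the bar centre (≈186) at 8.2 px/mm: ~1.6 mm short. A short ~6 mm stroke centres it.

>>> {"fn": "move_arm", "kwargs": {"commands": [[[0.025,-0.13,0],0,-1],[[0,0,0],0,-1],[[0,0,-0.15],0,-1],[[0,0,-0.05],0,-1],[[0,0,0],0,-1],[[0.014,-0.065,0],0,-1],[[0.014,-0.065,0],0,-1],[[0.014,-0.065,0],0,-1],[[0,0,0],0,-1],[[0,0,0.2],0,-1],[[0,0,0.8],0,-1],[[0,0,0.5],0,-1],[[0,0,0],0,-1]]}}

```text
t: 9.35
eef_pos: [465.0, 117.2, 328.8]
tcp_rot: [-3.141, 0.004, -2.93]
ft_force: [0.4, 0.8, -1.0]
opening: 0.004
grip_force: 0.0
```

```bash
python3 rem.py; python3 -c "
import numpy as np,cv2
im=np.load('w.npy')[110:210,150:283,::-1]
cv2.imwrite('pics/wrist7.png',cv2.resize(im,None,fx=6,fy=6,interpolation=cv2.INTER_CUBIC))"
```

```text
t 9.35 tcp [465.  117.2 328.8] yaw [-3.141  0.004 -2.93 ] tip in base [np.float64(0.1), np.float64(66.7), np.float64(138.8)] F [ 0.4  0.8 -1. ]
[[{'at': [204.4, 211.4], 'confidence': 0.68}], [{'at': [233.2, 182.4], 'confidence': 0.67}]] [[206.3 148.5]
 [241.1 148.5]]
remaining mm -24.808052922197856
```

View pics/wrist7.png

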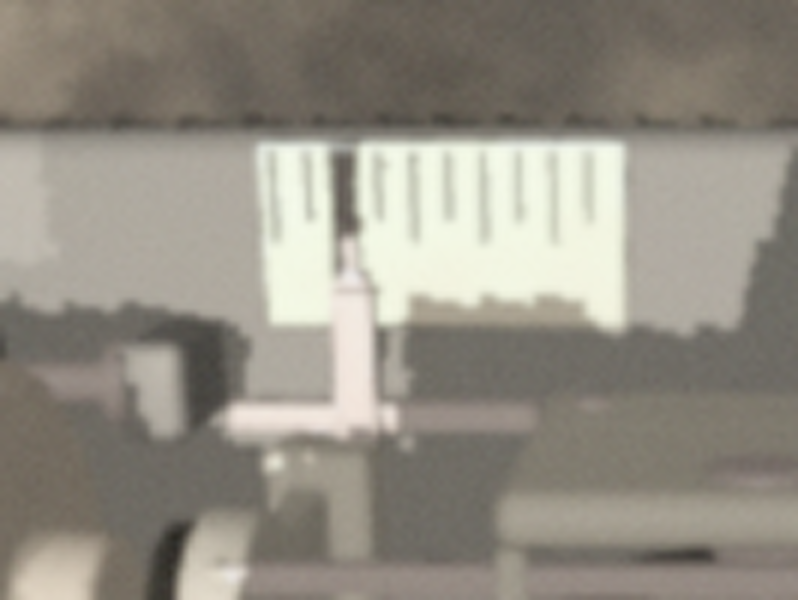

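Pointer tip (347,240) sits on the bar (≈345). Now move over the tank and come down gently.

>>> {"fn": "move_arm", "kwargs": {"commands": [[[0.14,-0.916,0],0,-1],[[0.14,-0.916,0],0,-1],[[0.14,-0.916,0],0,-1],[[0.14,-0.916,0],0,-1],[[0.14,-0.916,0],0,-1],[[0,0,0],0,-1],[[0,0,-0.6],0,-1],[[0,0,-0.5],0,-1],[[0,0,-0.1],0,-1],[[0,0,0],0,-1],[[0,0,0],0,-1]]}}

```text
t: 10.42
eef_pos: [485.6, -19.8, 290.0]
tcp_rot: [3.141, -0.002, -2.929]
ft_force: [-0.2, -0.2, 0.4]
opening: 0.003
grip_force: 0.0
```

>>> {"fn": "move_arm", "kwargs": {"commands": [[[0,0,-0.03],0,-1],[[0,0,-0.03],0,-1],[[0,0,0],0,-1]]}}

```text
t: 10.67
eef_pos: [485.8, -19.9, 289.4]
tcp_rot: [-3.141, 0.001, -2.929]
ft_force: [-2.0, 0.3, 11.6]
opening: 0.004
grip_force: 5.7
```

>>> {"fn": "move_arm", "kwargs": {"commands": [[[0,0,-0.03],0,-1],[[0,0,0],0,-1]]}}

```text
t: 10.83
eef_pos: [485.9, -19.9, 289.2]
tcp_rot: [-3.141, 0.002, -2.929]
ft_force: [-2.8, 1.3, 20.6]
opening: 0.003
grip_force: 10.1
```

>>> {"fn": "move_arm", "kwargs": {"commands": [[[0,0,-0.0],0,-1],[[0,0,0.03],0,-1],[[0.08,0.017,0],0,-1],[[0.08,0.017,0],0,-1],[[0.08,0.017,0],0,-1],[[0.08,0.017,0],0,-1],[[0.08,0.017,0],0,-1],[[0.08,0.017,0],0,-1],[[0.08,0.017,0],0,-1],[[0.08,0.017,0],0,-1],[[0,0,0],0,-1],[[0,0,0],0,-1]]}}

```text
t: 11.83
eef_pos: [505.1, -15.8, 289.4]
tcp_rot: [-3.141, 0.001, -2.929]
ft_force: [0.4, 0.5, 8.9]
opening: 0.003
grip_force: 4.4
```

Run:
```python
from look import *
w=read_camera("wrist"); np.save("w.npy",w["image"])
im=w["image"][90:290,150:416,::-1]
cv2.imwrite('pics/wrist8.png',cv2.resize(im,None,fx=3,fy=3,interpolation=cv2.INTER_CUBIC))
```

```text
t 11.83 tcp [505.1 -15.8 289.4] yaw [-3.141e+00  1.000e-03 -2.929e+00] tip in base [np.float64(11.6), np.float64(-71.7), np.float64(99.4)] F [0.4 0.5 8.9]
```

View pics/wrist8.png

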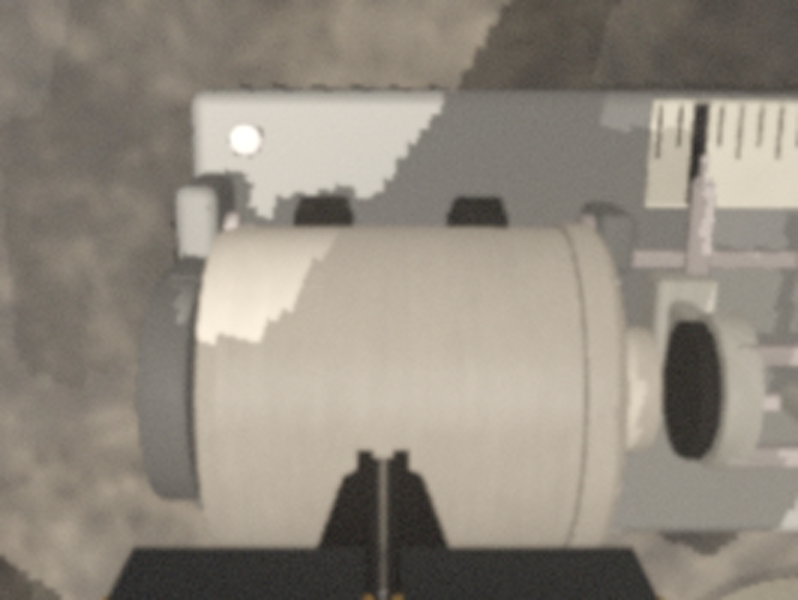

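The tank sits square on its tyres with the finger on it and the pointer still on the bar (≈705,165). It has no visible roll marking, so I add a second stroke the same way for margin, then lift off.

>>> {"fn": "move_arm", "kwargs": {"commands": [[[0,0,0.1],0,-1],[[0,0,0.1],0,-1],[[-0.32,-0.068,0],0,-1],[[-0.32,-0.068,0],0,-1],[[0,0,0],0,-1],[[0,0,-0.1],0,-1],[[0,0,-0.1],0,-1],[[0,0,0],0,-1],[[0.08,0.017,0],0,-1],[[0.08,0.017,0],0,-1],[[0.08,0.017,0],0,-1],[[0.08,0.017,0],0,-1],[[0.08,0.017,0],0,-1],[[0.08,0.017,0],0,-1],[[0.08,0.017,0],0,-1],[[0.08,0.017,0],0,-1],[[0,0,0],0,-1],[[0,0,0],0,-1],[[0,0,0],0,-1]]}}

```text
t: 13.47
eef_pos: [505.5, -16.1, 289.3]
tcp_rot: [-3.141, 0.002, -2.93]
ft_force: [0.9, -0.2, 9.4]
opening: 0.006
grip_force: 4.4
```

>>> {"fn": "move_arm", "kwargs": {"commands": [[[0,0,0.1],0,-1],[[0,0,0.3],0,-1],[[0,0,0.7],0,-1],[[0,0,1],0,-1],[[0,0,1],0,-1],[[0,0,0],0,-1],[[0,0,0],0,-1],[[0,0,0],0,-1],[[0,0,0],0,-1],[[0,0,0],0,-1],[[0,0,0],0,-1],[[0,0,0],0,-1],[[0,0,0],0,-1]]}}

```text
t: 14.55
eef_pos: [505.0, -16.1, 381.6]
tcp_rot: [3.141, -0.001, -2.93]
ft_force: [0.1, -0.6, 0.5]
opening: 0.004
grip_force: 0.0
```

Run:
```python
from look import *
w=read_camera("wrist")
cv2.imwrite('pics/wrist9.png',cv2.resize(w["image"][100:300,150:416,::-1],None,fx=3,fy=3,interpolation=cv2.INTER_CUBIC))
```

```text
t 14.55 tcp [505.  -16.1 381.6] yaw [ 3.141e+00 -1.000e-03 -2.930e+00] tip in base [np.float64(11.4), np.float64(-72.0), np.float64(191.6)] F [ 0.1 -0.6  0.5]
```

View pics/wrist9.png

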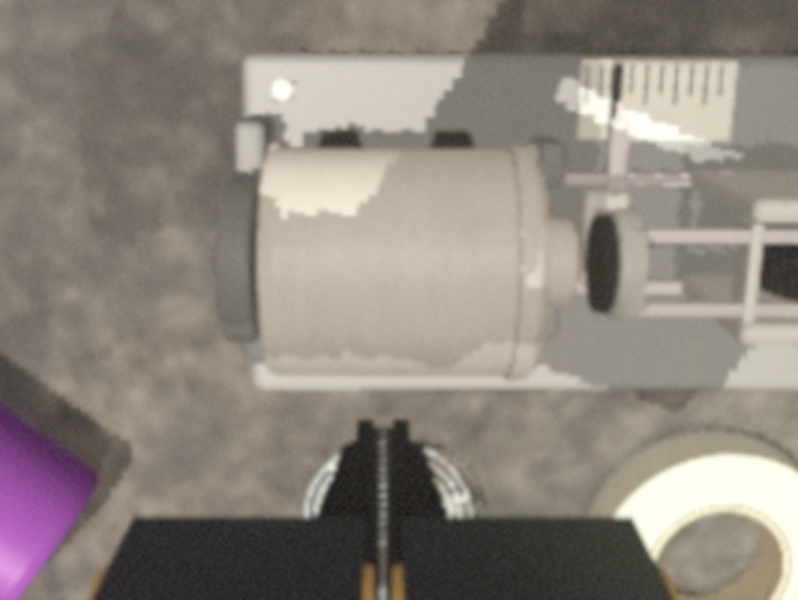

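The tank lies parallel in its rollers, the pointer (≈618,110) is on the bar (≈617) and the hand is clear. I'm handing in.

```bash
python3 -c "
from cell import env
print(env.job_done())"
```

```text
the job is handed in; nothing more can be done
None
```

I handed the job in, with no verdict returned: the stop's pointer is on the gauge mark (within about 0.5 mm in the images), and I made two 20 mm fingertip strokes across the tank's top, about 33° of roll each if nothing slipped; the tank has no mark to confirm the angle, but it lies square in its rollers with the hand clear, and I moved no bystander that I could see.

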